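# Clamp the catch pan to the prep board and sweep the old jar lids into it

## Task

Clear the old jar lids off the prep board into the steel catch pan. Raise the cam lever to free the sliding stop and draw it back, stand the pan on the rails, centred and square against the open end of the board, bring the stop up snug to the pan and fold the lever fully down to clamp it. Only then sweep every lid off the open end so that it drops into the pan; leave the pan clamped, and do not disturb the jar, bottle and pepper mill standing behind.

Things in the scene. Friction and masses are not known exactly. Their poses are not given: they have to be found in the camera images.
- board: Pale wooden prep board on side panels, 204 (x) x 270 (y) mm, top at 88 mm, fixed. Origin: worktop level under the middle of its open end; the board runs to its +y. Lips 12 wide, 10 high along both long sides (180 between), both ends open. Three flat steel rails (x = -75, 0, 75 mm; top at 12 mm) run from the open end to y = -250; an end bar there is 22 high.
- stop (a joint): Aluminium stop sliding on the rails: clear gap in m from the board's open end to its fence face, 0 to 0.178; starts clamped at 0.045 to 0.095. Fence 184 mm wide along x, top 74 mm above the worktop, meets the pan's rim band. About 1 to 2 N slides it when the lever is up (past 0.5 rad); with the lever down it holds about 15 N. The raised lever can serve as its handle.
- lever (a joint): Cam lever on the stop, rad: 0 = folded down, clamped (start); 1.75 = fully raised, loose. It turns about an axis parallel to the board's y, through board x = 0, z = 36 mm, 46 mm behind the fence face (farther from the board). Folded it points to the board's -x; raising lifts its tip up and over to +x. It stays where it is left; about 2 to 5 N at the tip, most in the last 0.4 rad.
- lever_grip (a point): Point to grip, in the middle of the black lever bar's free end (bar 12 mm wide along the board's y, 11 thick, 78 long; free end 18 mm beyond this point). Folded it lies at board x = -52 mm, 81 mm above the worktop and 60 mm above the stop's base, with free room on both sides; it swings on a radius of 69 mm about the lever's axis.
- pan: Open steel catch pan, 200 (x) x 120 (y) x 66 mm high over its rim, 0.2 to 0.33 kg; rim band 10 wide and 12 high, walls below it 5 mm thick and set in 5 mm; floor 5 mm. Origin: centre of its underside, z up. Starts on the range's black glass top (2 mm below the worktop), under a microwave (front at x = 0.52 m, underside at 0.44 m). Can be carried by the rim at the middle of a long side.
- lid_1: Old twist-off jar lid, white metal, 78 mm across and 12 mm high, 30 g, too wide for most grippers: slide it. Starts top up on the prep board; may be absent. Origin: centre of its underside, z up. At first near the open end, front row.
- lid_2: Old twist-off jar lid, white metal, 78 mm across and 12 mm high, 30 g, too wide for most grippers: slide it. Starts top up on the prep board; may be absent. Origin: centre of its underside, z up. At first near the open end, back row.
- lid_3: Old twist-off jar lid, white metal, 78 mm across and 12 mm high, 30 g, too wide for most grippers: slide it. Starts top up on the prep board; may be absent. Origin: centre of its underside, z up. At first farther from the open end, front row.
- lid_4: Old twist-off jar lid, white metal, 78 mm across and 12 mm high, 30 g, too wide for most grippers: slide it. Starts top up on the prep board; may be absent. Origin: centre of its underside, z up. At first farther from the open end, back row.
- jar_beans: Clip-top glass jar of beans, 102 x 90 x 138 mm, loose bystander behind the board. Origin: centre of its underside.
- oil: Bottle with a yellow cap, 63 mm across, 232 high, loose bystander at the back. Origin: centre of its underside.
- mill: Brown wooden pepper mill, 58 mm across, 150 high, loose bystander at the back. Origin: centre of its underside.
- stop_face (a point): Middle of the stop's fence face, 60 mm above the worktop; the face looks towards the board's open end (board +y).

How it is judged:
By the outcome, as a careful person would: the job done as asked, in the order asked, and still so for the second after the job is handed in, with the robot touching nothing.
Of lid_1, lid_2, lid_3, lid_4 only 2 to 4 are there at a start; the rules pass over those that are not, and their reading is None.
At some moment in a run one of lid_1, lid_2, lid_3, lid_4 may be knocked a few centimetres aside while the robot is not near it.
Once in a run the grip may slacken for a moment while it holds something.
It also fails if it takes over 208 s, if anything falls off the work surface, if the arm or the gripper's body presses on something with over 40 N, if the wrist force passes 120 N, or if a joint passes its speed limit or range.

## Robot

A 7-joint arm with a two-finger parallel gripper is mounted at the origin on a cart in front of the work surface, level with it; the furniture and walls round the work are solid. World frame = base frame: x ahead of the robot, y to its left, z up, the work surface at z = 0. Lengths are in mm, angles in rad, forces in N, time in s.
With the tool pointing down it reaches from about 350 to 900 mm from the base axis. Payload 7.2 kg.
Tool frame: the origin (TCP) lies between the finger pads; the fingertips stand 11 mm ahead of it and the grasp point (between the pads) lies 8 mm behind it; z points along the fingers, y is the line along which they close (so a half turn about z gives the same grasp; the last joint's range is limited). The gripper opens to 85 mm and grips with 20 to 120 N. Pads are 22 mm wide; open, the fingers measure 114 mm over their backs; the gripper's body (76 mm by 85 mm) begins 54 mm behind the grasp point. The pads swing forward as they close: fully open they stand 13 mm farther back than shut.
Start: joints at [1.276, 0.411, -0.013, 1.596, 0.006, 1.134, -0.082], TCP at [140.525, -609, 242.297] pointing down, gripper open.
Joint ranges: [-2.95, 2.95], [-0.29, 1.99], [-1.47, 1.44], [0.14, 2.54], [-1.03, 4.17], [0.13, 1.85], [-2.86, 2.86]. Speed limits (rad/s): [2.39, 2.39, 3.01, 3.01, 3.14, 3.14, 3.14].

## Interface

Orientations are given as a 3x3 rotation matrix whose columns are the frame's x, y, z axes.
In Python, from rig import ctrl, release, gripper_close, kin, capture, readout gives the robot as it stands. The module is installed in compiled form; this text tells all that it offers. Calls block until the motion is done:
- ctrl.goto(position, orientation): joint-space move of the TCP to a pose.
- ctrl.movel(position, orientation=None, speed=150): straight line of the TCP; orientation=None keeps the orientation; speed is the mean speed in mm/s.
- ctrl.set_joints(angles): joint-space move.
- release() and gripper_close(strength=None): open the fingers fully, or close them until they stop; strength is the grip in N (None keeps the last).
- ctrl.sleep(seconds).
- kin.ik(position, orientation): joint angles nearest the present ones, or None.
- capture(name): name is "scene" or "top"; returns a dict with "pixels" (480x640x3 uint8, blue, green, red), "intrinsics" (3x3 intrinsics, pixels), "k1" (the pictures are not rectified: a ray, as slopes to the right and down, at radius r is drawn at 1 + k1 r^2 times it, then the intrinsics apply), "R" (3x3) and "t" (3): a world point X has camera coordinates R X + t. Camera axes: x right, y down, z forward; pixel columns grow to the right and rows downward; lengths in mm; the calibration is good to about 2 mm. A picture is of the moment at which its call begins. There is no depth.
A pose or a line that the arm cannot do raises ctrl.Unreachable and nothing moves.
- ctrl.job_done(): hands the job in; it is judged then, once.
Readings, each from a call of its own:
- readout.current_t(): time.
- readout.current_qpos(): joint angles.
- readout.current_joint_velocities(): joint speeds.
- readout.current_tau(): joint torques, N m.
- readout.current_position(): TCP position.
- readout.current_tcp_rot(): TCP orientation.
- readout.current_wrist_force(): force on the tool from outside, world axes, zero at the start.
- readout.current_wrist_torque(): the same for the moment, N m.
- readout.current_finger_gap(): finger opening in mm.
- readout.current_gripper_force(): force on a finger pad.
Only numpy, scipy, OpenCV 4.12 (cv2) and the standard library are available. Lean on these libraries where they do the work, as an engineer would, in place of code of your own. Each camera call takes 0.05 s, during which the arm holds its last target. There are 200 camera calls.

## Working session

There is one attempt and no reset: what is moved stays moved. The work goes in short steps, each a Python script; the robot and the scene stay as the last script left them, time stands still between calls to the robot, and variables do not carry over. Pictures are saved under pics/ and viewed, at most 14 in all, crops included, and the job is handed in when it is done.

```bash
mkdir -p pics; ls
python3 - <<'E'
from rig import *
import cv2
for n in("scene","top"):
    c=capture(n);cv2.imwrite(f"pics/{n}0.png",c["pixels"]);print(c["intrinsics"],c["k1"],c["R"],c["t"])
print(readout.current_t(),readout.current_tcp_rot())
E
```

```text
pics
[[465.06347134   0.         324.54936935]
 [  0.         465.06347134 242.4344976 ]
 [  0.           0.           1.        ]] -0.02055887601714657 [[-0.84660852 -0.5321604   0.00770251]
 [-0.23054979  0.35365834 -0.90651673]
 [ 0.47968824 -0.7692406  -0.42209963]] [ 521.02310991  202.62810558 1065.33269384]
[[532.14333751   0.         311.17000855]
 [  0.         532.14333751 236.50527174]
 [  0.           0.           1.        ]] 0.03721624077525056 [[ 0.01497475 -0.99960091 -0.02395358]
 [-0.98654037 -0.01086936 -0.16315622]
 [ 0.16283074  0.0260744  -0.98630942]] [   8.07651216  584.84476829 1181.83829618]
0.1 [[ 9.74396489e-01  2.24836167e-01 -4.24427742e-04]
 [ 2.24836544e-01 -9.74395505e-01  1.38838178e-03]
 [-1.01402048e-04 -1.44826120e-03 -9.99998946e-01]]
```

View pics/scene0.png

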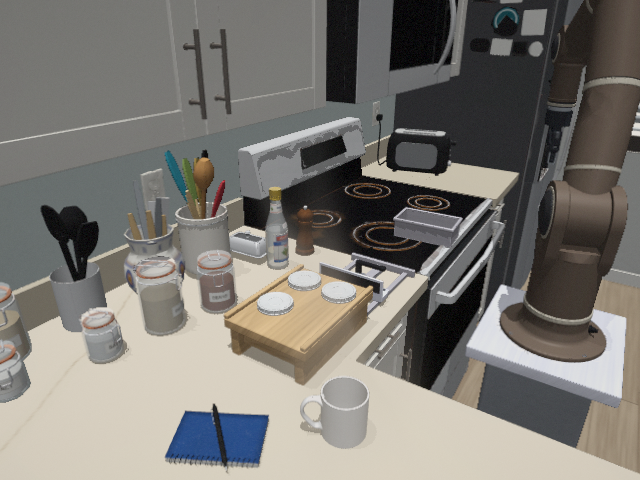

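View pics/top0.png

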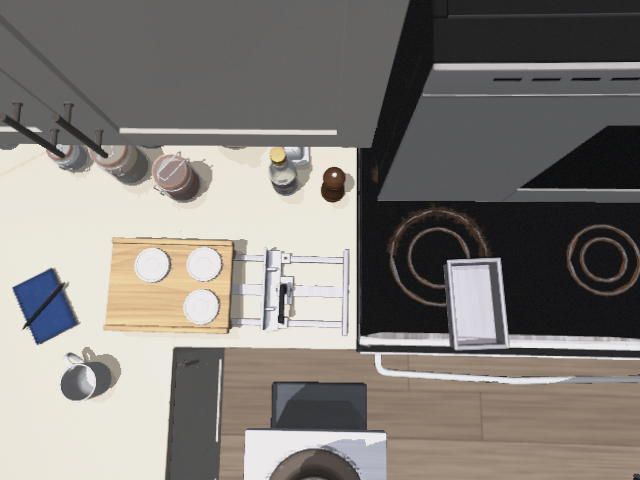

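The scene shows three lids on the board, at top-view pixels (152,265), (204,265) and (201,307). The stop is at (268,290), the lever at (284,303) and the pan at (476,303). I'll enlarge the top view around these.

```bash
cat > h.py <<'E'
from rig import *
import numpy as np, cv2
D=np.array([0,0,-1.])
def R(a):  # tool down, closing axis y at world angle a (rad from +x)
    y=np.array([np.cos(a),np.sin(a),0]); return np.column_stack([np.cross(y,D),y,D])
def pix2w(c,u,v,z):
    K,k1=c["intrinsics"],c["k1"]
    p=cv2.undistortPoints(np.array([[[u,v]]],float),K,np.array([k1,0,0,0]))[0,0]
    d=c["R"].T@np.array([*p,1]); o=-c["R"].T@c["t"]
    return (o+d*(z-o[2])/d[2])
def w2pix(c,X):
    return cv2.projectPoints(np.array(X,float).reshape(-1,3),cv2.Rodrigues(c["R"])[0],c["t"],c["intrinsics"],np.array([c["k1"],0,0,0]))[0][:,0]
def crop(c,x0,y0,w,h,s,name):
    cv2.imwrite(f"pics/{name}.png",cv2.resize(c["pixels"][y0:y0+h,x0:x0+w],None,fx=s,fy=s,interpolation=cv2.INTER_CUBIC))
E
python3 - <<'E'
from h import *
c=capture("top")
crop(c,95,225,265,120,3,"b1"); crop(c,430,245,95,115,5,"p1")
E
```

```text
(no output)
```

View pics/b1.png

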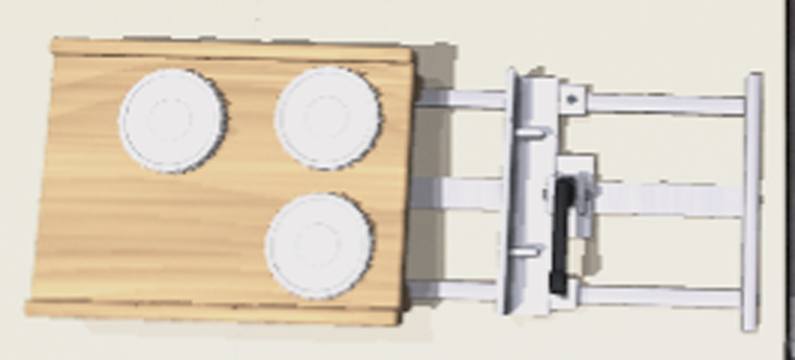

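View pics/p1.png

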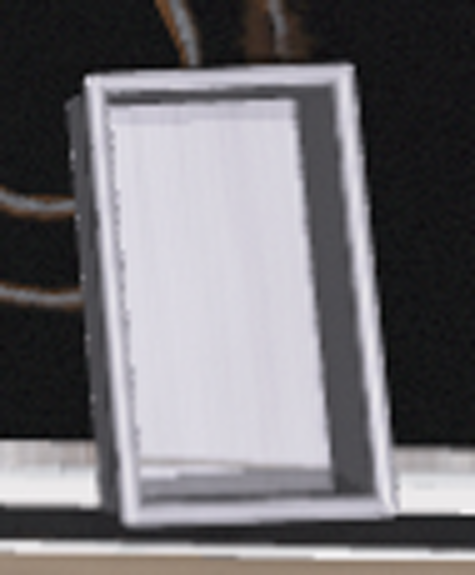

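The board's outer lip corners in the crop are near (50,39), (414,50), (400,325) and (25,315). The fence's top edge runs from (512,68) to (505,313), and the lever bar's free end is near (558,294). The pan's rim corners are clear.

```bash
cat > m.py <<'E'
from h import *
c=capture("top")
f=lambda L,z,x0=95,y0=225,s=3:np.array([pix2w(c,x0+(u+.5)/s-.5,y0+(v+.5)/s-.5,z) for u,v in L]).round(1)
print("cam",-c["R"].T@c["t"])
print("lips outer",f([(52,38),(414,49),(399,325),(26,315)],98))
print("end bar top corners",f([(749,73),(762,73),(755,330),(743,330)],22))
print("fence",f([(513,68),(503,313)],74), "lever end",f([(558,294),(567,180)],86))
print("lids",f([(173,120),(328,118),(320,246)],99))
p=f([(86,76),(352,66),(395,516),(124,524)],64,430,245,5);print("pan",p,p.mean(0))
E
python3 m.py
```

```text
cam [ 384.41242542  -16.38554863 1261.27276682]
lips outer [[569.7 457.5  98. ]
 [564.4 188.5  98. ]
 [363.7 191.2  98. ]
 [367.6 460.3  98. ]]
end bar top corners [[560.1 -62.   22. ]
 [560.2 -72.1  22. ]
 [362.6 -67.4  22. ]
 [362.5 -58.3  22. ]]
fence [[554.5 117.4  74. ]
 [373.  119.4  74. ]] lever end [[387.2  78.4  86. ]
 [470.   73.8  86. ]]
lids [[509.5 363.5  99. ]
 [512.3 249.6  99. ]
 [419.1 250.8  99. ]]
pan [[ 532.4 -290.1   64. ]
 [ 538.5 -407.9   64. ]
 [ 341.8 -417.3   64. ]
 [ 336.  -300.9   64. ]] [ 437.175 -354.05    64.   ]
```

Three lids are present. First I grip the lever, raise it along its arc and draw the stop back.

```bash
cat >> h.py <<'E'
TH=-0.0145; O=np.array([464.,190.,0]); 
BX=np.array([np.cos(TH),np.sin(TH),0]); BY=np.array([-np.sin(TH),np.cos(TH),0])
def B(x,y,z): return O+x*BX+y*BY+np.array([0,0,z])
RB=R(TH-np.pi/2)       # closing along board y
def tcp(g): return np.array(g)+D*8    # TCP for grasp point g, tool down
def lev(q,ys,r=69): # grip point at lever angle q, board y ys
    a=np.arctan2(45,-52)-q
    return B(r*np.cos(a),ys,36+r*np.sin(a))
def st(m=""): print(m,"t%.1f"%readout.current_t(),"p",readout.current_position().round(1),"F",np.round(readout.current_wrist_force(),1),"gap %.1f gf %.1f"%(readout.current_finger_gap(),readout.current_gripper_force()))
E
python3 - <<'E'
from h import *
ys=-115.
p=lev(0,ys)
ctrl.goto(tcp(p+[0,0,120]),RB); st()
ctrl.movel(tcp(p+[0,0,3]),RB,120); st()
c=capture("top"); crop(c,200,200,180,135,4,"l1")
E
```

```text
t2.8 p [410.5  75.2 193.2] F [ 0.3  0.3 -0.8] gap 85.5 gf 0.0
 t3.9 p [410.5  75.9  76.6] F [-0.1 -0.4  0.5] gap 85.4 gf 0.0
```

View pics/l1.png

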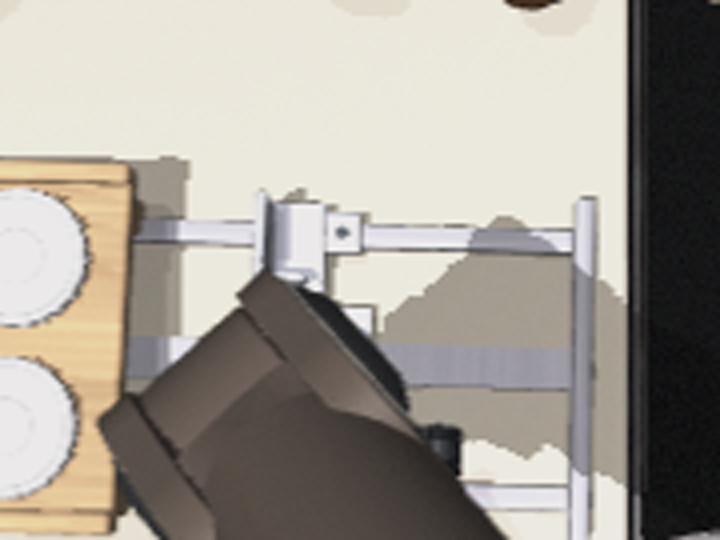

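The arm hides the lever, so I'll close gently and judge by the forces.

Run:
```python
from h import *
ys=-115.
ctrl.movel(tcp(lev(0,ys)),RB,60)
gripper_close(25); st("closed")
for q in (0.1,0.25,0.45,0.7):
    ctrl.movel(tcp(lev(q,ys)),RB,50); st(q)
    if np.linalg.norm(readout.current_wrist_force())>30 or readout.current_finger_gap()<9: print("stop");break
```

```text
closed t4.8 p [411.1  83.9  77.7] F [-27.9  15.4  76. ] gap 64.2 gf 38.2
0.1 t5.1 p [415.3  78.2  81.9] F [-20.9  -4.   73. ] gap 40.5 gf 45.8
stop
```

Run:
```python
from h import *
ctrl.sleep(.2); st(); release(); st("rel")
ctrl.movel(readout.current_position()+[0,0,120],None,150); st()
c=capture("scene"); crop(c,290,220,150,110,5,"l2")
ctrl.goto([300,-100,350],RB)
c=capture("top"); crop(c,225,225,135,120,5,"l3")
```

```text
t5.3 p [415.3  77.1  81.9] F [-22.1  -4.9  71.3] gap 40.9 gf 45.6
rel t5.8 p [414.9  75.8  78. ] F [-0.9 -0.1 -0. ] gap 85.6 gf 0.0
 t6.7 p [414.4  75.5 197.3] F [-1.  -0.4 -0.2] gap 85.3 gf 0.0
```

View pics/l2.png

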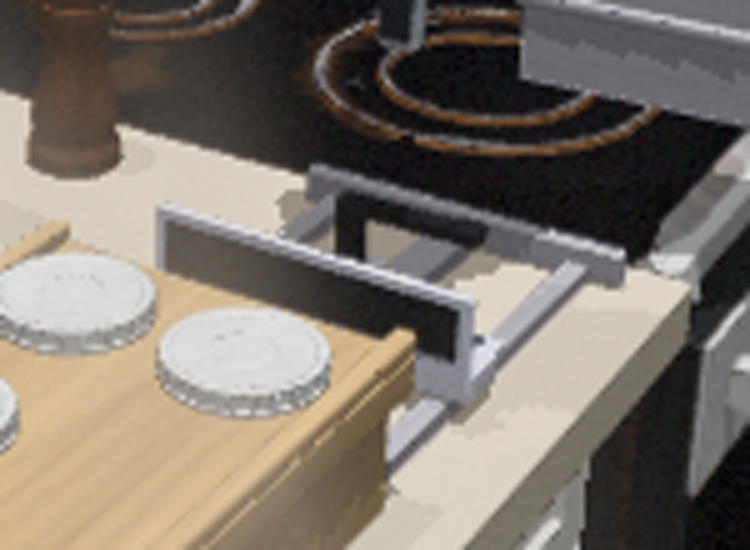

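View pics/l3.png

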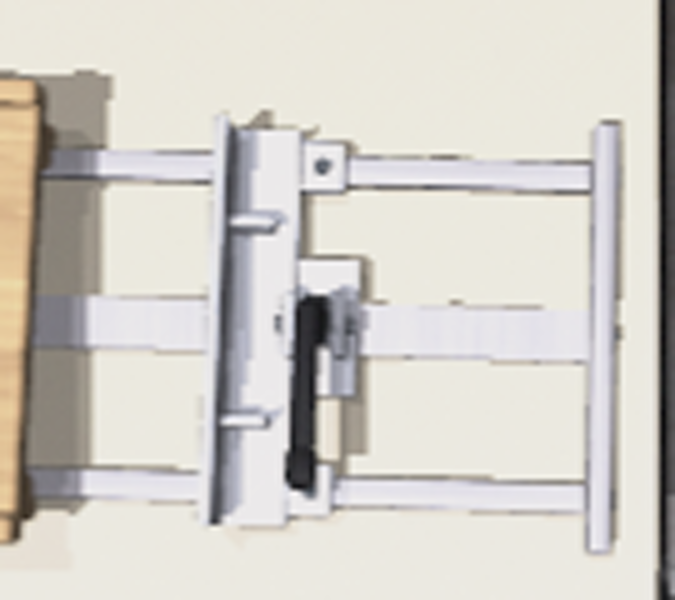

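The open finger came down on the fence top, and this shifted the still-clamped stop back by about 7 mm. The lever is still folded. I'll grip higher, with the tips kept above the fence, after re-measuring the lever.

Run:
```python
from h import *
c=capture("top")
f=lambda u,v,z:pix2w(c,225+(u+.5)/5-.5,225+(v+.5)/5-.5,z)
for u,v in [(309,330),(304,400),(299,470)]:
    d=f(u,v,86.5)-O; print("lever board xy",d@BX,d@BY)
for u,v in [(218,120),(208,515)]:
    d=f(u,v,74)-O; print("fence",d@BX,d@BY)
```

```text
lever board xy -5.226518679165824 -122.65308562930477
lever board xy -35.84397665312676 -121.60416861793904
lever board xy -66.18125641190824 -120.56719589118845
fence 88.80781434555472 -77.10877189573536
fence -86.74351869752927 -80.29393545524681
```

Run:
```python
from h import *
ys=-121.5; up=np.array([0,0,13.])
ctrl.goto(tcp(lev(0,ys)+[0,0,100]),RB)
ctrl.movel(tcp(lev(0,ys)+up),RB,120); st()
gripper_close(40); st("closed")
if readout.current_finger_gap()<16 and abs(readout.current_wrist_force()).max()<30:
  for q in (0.1,0.25,0.45,0.7):
    ctrl.movel(tcp(lev(q,ys)+up),RB,50); st(q)
    if np.linalg.norm(readout.current_wrist_force())>35 or readout.current_finger_gap()<9: print("stop");break
```

```text
t10.0 p [410.4  69.4  86.7] F [ 0.1 -0.5  0.2] gap 85.5 gf 0.0
closed t10.6 p [410.   69.1  86.2] F [-0.7 -1.7  3.2] gap 10.7 gf 43.6
0.1 t10.9 p [414.6  69.   90.9] F [-0.7 -0.5 -5. ] gap 10.5 gf 41.8
0.25 t11.3 p [423.1  68.6  97.8] F [-0.9 -4.6 -3.4] gap 11.0 gf 40.7
0.45 t11.7 p [435.8  69.1 104.7] F [ 0.9 -2.9 -6.2] gap 11.0 gf 39.3
0.7 t12.2 p [451.6  69.  109.2] F [-1.3 -1.4 -5.2] gap 10.7 gf 39.1
```

Run:
```python
from h import *
ys=-121.5; up=np.array([0,0,13.])
for q in (0.95,1.2,1.45,1.6):
    ctrl.movel(tcp(lev(q,ys)+up),RB,50); st(q)
    if np.linalg.norm(readout.current_wrist_force())>35 or readout.current_finger_gap()<9: print("stop");break
else:
  for y in (-126,-140,-180,-212,-217,-220,-223):
    ctrl.movel(tcp(lev(1.6,y)+up),RB,60); st(y)
    if abs(readout.current_wrist_force()[1])>10: break
  release(); ctrl.movel(readout.current_position()+[0,0,100],None,150); st()
  ctrl.goto([300,-150,300],RB)
  c=capture("top"); crop(c,225,225,135,120,5,"l4")
```

```text
0.95 t12.7 p [469.   68.8 110. ] F [-2.8  0.1 -0.3] gap 10.3 gf 39.0
1.2 t13.2 p [486.4  68.7 106.7] F [-1.1  0.1  6.3] gap 10.4 gf 39.0
1.45 t13.7 p [502.9  68.6  99.6] F [ 1.  -0.2  6.9] gap 10.0 gf 39.0
1.6 t14.0 p [511.9  68.7  93.5] F [2.9 0.2 8.1] gap 9.7 gf 39.0
-126 t14.3 p [511.7  63.8  93.6] F [ 4.6 -0.5  8.2] gap 9.4 gf 39.4
-140 t14.7 p [511.6  49.4  93.6] F [ 3.4 -1.4  8.4] gap 10.0 gf 39.5
-180 t15.5 p [511.    9.4  93.6] F [ 3.9 -1.4  8.8] gap 9.7 gf 39.5
-212 t16.2 p [510.5 -22.7  93.6] F [ 3.8 -1.2  7.8] gap 9.6 gf 39.5
-217 t16.4 p [510.4 -27.7  93.6] F [ 2.2 -0.8  9.6] gap 9.7 gf 39.5
-220 t16.7 p [510.3 -30.5  93.6] F [3.3 0.1 8.7] gap 9.6 gf 39.4
-223 t16.9 p [510.3 -33.3  93.6] F [ 3.1 -0.6  8.8] gap 9.6 gf 39.4
 t18.5 p [506.9 -34.  191. ] F [-0.9  0.3 -0.5] gap 85.6 gf 0.0
```

View pics/l4.png

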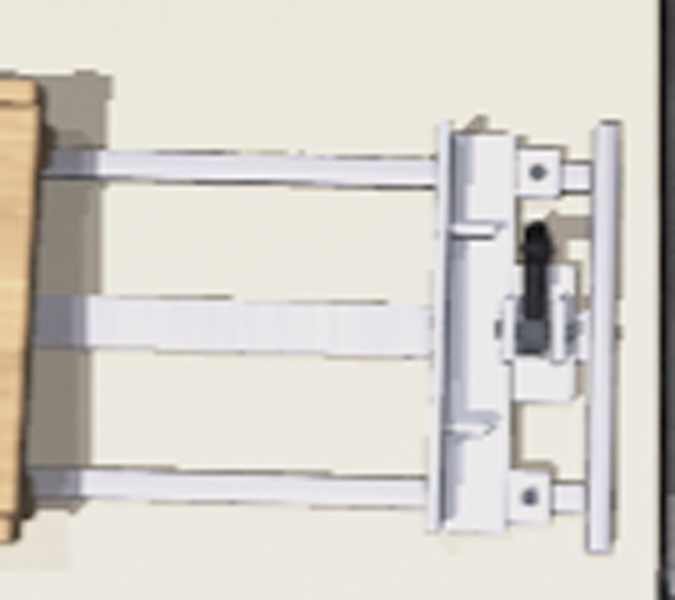

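The stop is back at about 177 mm with the lever raised. Next I grip the pan by its −y rim and carry it over.

Run:
```python
from h import *
a=0.051; Rp=R(a-np.pi/2); g=np.array([440.,-408.9,0])
ctrl.goto(g+[0,0,200],Rp)
ctrl.movel(g+[0,0,59.5],Rp,150); st()
gripper_close(110); st("grip")
ctrl.movel(readout.current_position()+[0,0,30],Rp,60); ctrl.sleep(.3); st("lift")
ctrl.movel(readout.current_position()+[0,0,115],Rp,100); st("up")
p=B(0,-118,0); p[2]=205
ctrl.movel(p,RB,130); ctrl.sleep(.3); st("over")
c=capture("top"); crop(c,170,200,200,150,4,"q1")
cv2.imwrite("pics/q2.png",capture("scene")["pixels"])
```

```text
t21.8 p [ 440.6 -409.3   60.6] F [0.3 0.7 0.7] gap 85.4 gf 0.0
grip t22.5 p [ 440.1 -409.3   60. ] F [-1.7 -0.1  6.1] gap 6.8 gf 108.3
lift t23.5 p [ 439.9 -409.1   89.7] F [-0.9  0.3 -2.4] gap 6.8 gf 107.9
up t24.8 p [ 439.6 -408.9  203.9] F [-0.3 -0.  -3.2] gap 7.0 gf 107.9
over t28.9 p [462.3  72.  205. ] F [ 0.4 -0.4 -2.7] gap 6.5 gf 108.0
```

View pics/q1.png

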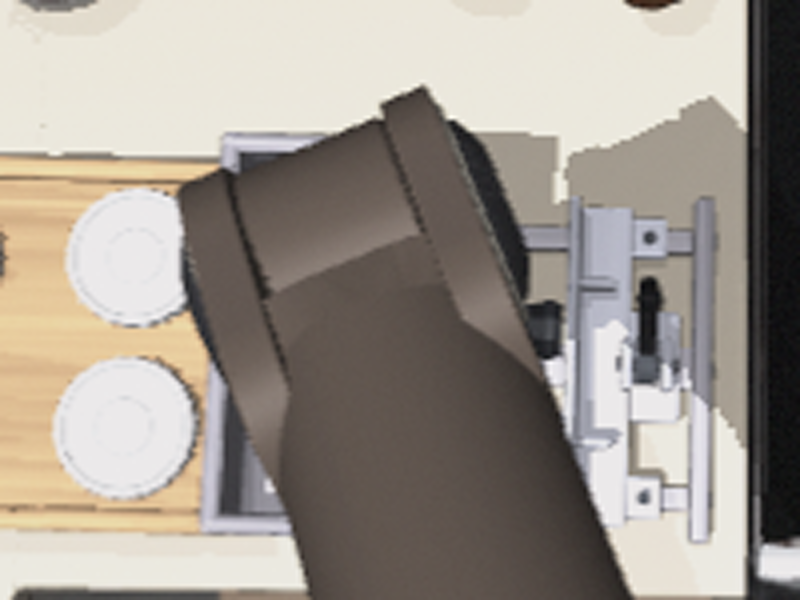

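The pan is held level. Its board-side rim corners are at crop pixels (222,134) and (204,530).

Run:
```python
from h import *
c=capture("top")
W=[pix2w(c,170+(u+.5)/4-.5,200+(v+.5)/4-.5,209.5) for u,v in [(222,134),(203,531)]]
for w in W: print("pan corner board xy",(w-O)@BX,(w-O)@BY)
for u,v in [(100,152),(208,158),(196,532),(100,524)]:
    w=pix2w(c,170+(u+.5)/4-.5,200+(v+.5)/4-.5,98); print("lip",(w-O)@BX,(w-O)@BY)
```

```text
pan corner board xy 99.1020925394688 -3.8796499504132966
pan corner board xy -97.2384276304138 -5.786548011361329
lip 105.85700452566478 85.06629888356899
lip 104.02083451412696 24.74144702692239
lip -100.06056425776548 19.3476427361672
lip -97.24241397929708 71.4853633545638
```

Run:
```python
from h import *
p=B(0,-118,0)
F0=readout.current_wrist_force()
for z,s in ((120,120),(80,80),(76,30)):
    p[2]=z; ctrl.movel(p,RB,s); 
st("low")
for z in np.arange(75.3,71.9,-.7):
    p[2]=z; ctrl.movel(p,RB,20); f=(readout.current_wrist_force()-F0); print(z,f.round(1))
    if f[2]>4: break
for k in range(1,10):
    p=p+BY*1.0; ctrl.movel(p,RB,20); f=(readout.current_wrist_force()-F0); print(k,f.round(1),readout.current_position().round(1))
    if f[1]<-7: break
release(); st("rel")
q=readout.current_position(); ctrl.movel(q+[0,0,110],RB,150)
ctrl.goto([300,-150,300],RB)
c=capture("top"); crop(c,195,220,165,125,4.8,"q3")
```

```text
low t30.9 p [462.3  72.   76.1] F [ 1.1 -0.2 -3.4] gap 6.9 gf 107.9
75.3 [-1.4  1.  -0.2]
74.6 [-0.   0.7  0.1]
73.89999999999999 [-1.4 -1.3  3. ]
73.19999999999999 [-3.2 -1.6 11. ]
1 [-3.2 -4.6 12.5] [462.5  71.9  73.9]
2 [-2.2 -5.  11.3] [462.6  72.4  73.9]
3 [-1.8 -6.2 11.9] [462.7  73.4  73.9]
4 [-3.1 -6.1 11.1] [462.9  74.4  73.9]
5 [-2.7 -5.1 11. ] [462.9  75.5  73.9]
6 [-1.8 -6.7 11.8] [463.   76.4  73.9]
7 [-1.  -9.  11.7] [462.9  76.4  73.9]
rel t34.3 p [462.4  79.1  73.2] F [-0.8 -0.2  0. ] gap 85.1 gf 0.0
```

View pics/q3.png

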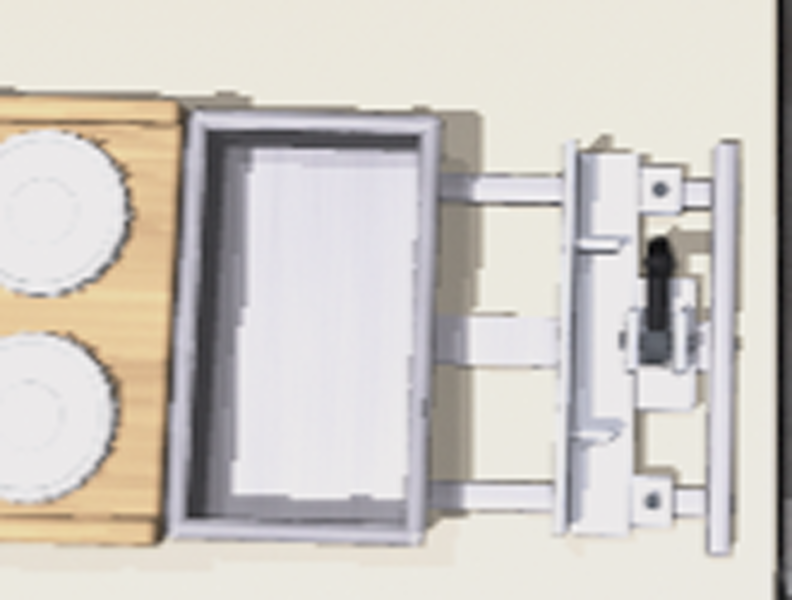

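The pan stands on the rails against the board, with rim corners at crop pixels (190,112), (438,118), (422,543) and (168,535). The lip ends are near (186,98) and (158,543). I'll check centring numerically.

Run:
```python
from h import *
c=capture("top")
def b(L,z):
    for u,v in L:
        w=pix2w(c,195+(u+.5)/4.8-.5,220+(v+.5)/4.8-.5,z)-O; print(z,(w@BX).round(1),(w@BY).round(1))
b([(190,112),(438,118),(422,543),(168,535)],78)
b([(186,98),(158,543)],98); b([(181,126),(160,516)],88)
b([(573,140),(560,533)],74); b([(735,142),(714,142),(708,552),(731,552)],22)
```

```text
78 99.2 -0.2
78 99.3 -116.9
78 -96.7 -117.0
78 -96.4 -0.7
98 102.7 -1.5
98 -99.7 0.1
88 91.0 1.9
88 -87.9 1.7
74 91.1 -180.4
74 -90.4 -179.7
22 99.5 -258.5
22 99.3 -248.3
22 -97.8 -249.2
22 -97.5 -260.1
```

The pan is centred within about 1 mm and square. Now I regrip the lever, bring the stop up snug, and fold the lever down.

Run:
```python
from h import *
up=np.array([0,0,13.])
ctrl.goto(tcp(lev(1.6,-223)+up+[0,0,100]),RB)
ctrl.movel(tcp(lev(1.6,-223)+up),RB,120)
gripper_close(40); st("grip")
if not 8<readout.current_finger_gap()<14: raise SystemExit
ctrl.movel(tcp(lev(1.6,-175)+up),RB,60); st(); F0=readout.current_wrist_force()
y=-175.
while y<-155:
    y+=1; ctrl.movel(tcp(lev(1.6,y)+up),RB,15); f=readout.current_wrist_force()-F0
    print(y,f.round(1),readout.current_position()[1].round(1))
    if f[1]<-6: break
for q in (1.4,1.2,.95,.7,.5,.35,.2,.1,0,-.03):
    ctrl.movel(tcp(lev(q,y)+up),RB,50); st(q)
    if np.linalg.norm(readout.current_wrist_force())>45: print("stop");break
```

```text
grip t39.2 p [507.6 -33.4  92. ] F [-0.4  1.1  0.9] gap 10.5 gf 39.9
 t40.1 p [508.3  14.6  91.9] F [-0.   0.8  3.6] gap 10.8 gf 40.1
-174.0 [2.2 0.1 0.4] 14.9
-173.0 [ 3.  -1.5  0.2] 16.2
-172.0 [ 3.6 -1.6  1.2] 17.5
-171.0 [ 2.2 -0.3 -0.2] 18.5
-170.0 [ 3.4 -1.3  0.5] 19.5
-169.0 [2.7 0.1 1.1] 20.5
-168.0 [ 3.5 -1.4  1.8] 21.4
-167.0 [ 4.  -0.5  1.3] 22.4
-166.0 [ 3.7 -1.9  1.1] 23.4
-165.0 [ 2.9 -1.9  1.6] 24.4
-164.0 [ 3.9 -3.9  2.8] 24.7
-163.0 [ 3.2 -5.2  2.9] 24.9
-162.0 [ 2.6 -7.7  2.8] 24.9
1.4 t43.8 p [496.1  25.1  99.1] F [ 2.9 -6.6 -2.7] gap 10.5 gf 39.7
1.2 t44.2 p [482.8  25.3 104.4] F [ 2.4 -5.7 -7. ] gap 11.0 gf 39.6
0.95 t44.7 p [465.6  25.6 107.9] F [ 1.6 -5.5 -7.9] gap 10.2 gf 40.0
0.7 t45.2 p [449.4  25.9 107.8] F [ 3.3 -6.5 -8.4] gap 10.5 gf 40.6
0.5 t45.6 p [436.8  26.1 104.9] F [ 3.8 -7.4 -2.8] gap 10.7 gf 42.2
0.35 t46.0 p [427.5  26.3 100.9] F [ 3.6 -7.2  2.9] gap 10.7 gf 43.9
0.2 t46.3 p [418.5  26.4  95.2] F [ 2.  -6.8  4.8] gap 10.7 gf 45.5
0.1 t46.6 p [412.8  24.9  90.7] F [  0.5 -14.4   7.1] gap 10.4 gf 46.4
0 t46.9 p [407.8  26.6  85.6] F [ 0.4 -6.7  5.7] gap 10.8 gf 46.8
-0.03 t47.2 p [407.1  26.5  84.7] F [-5.7 -8.1 19.1] gap 10.4 gf 48.7
```

Run:
```python
from h import *
release(); p=readout.current_position(); st("rel")
ctrl.movel(p+[0,0,60],RB,120); gripper_close(40)
F0=readout.current_wrist_force()
p=B(-55,-162,0); p[2]=105; ctrl.movel(p,RB,80)
for z in np.arange(102,92,-1.):
    p[2]=z; ctrl.movel(p,RB,20); f=readout.current_wrist_force()-F0
    if f[2]>14: break
print(z,f); st()
p[2]=200; ctrl.movel(p,RB,150); ctrl.goto([300,-150,300],RB)
c=capture("top"); crop(c,100,220,225,125,3.5,"q4")
```

```text
rel t47.9 p [408.1  28.9  84.5] F [ 0.  -0.8  0.3] gap 85.4 gf 0.0
97.0 [-7.03959672 -0.51281382 16.4231528 ]
 t51.5 p [405.9  28.8  97.4] F [-7.  -0.6 15.4] gap 0.2 gf 7.7
```

View pics/q4.png

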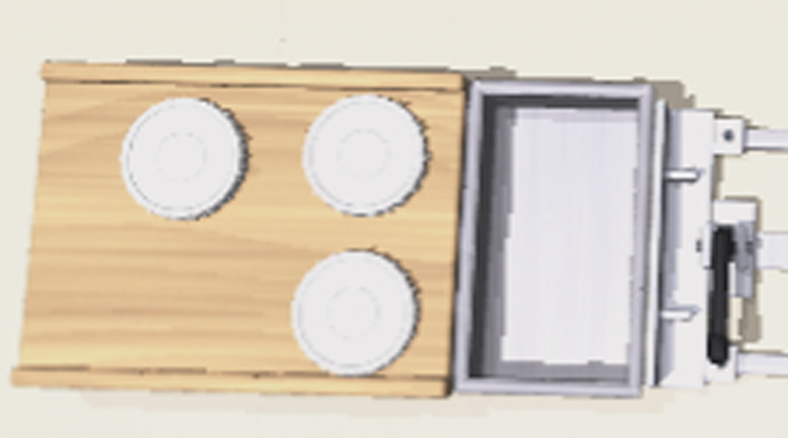

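The lever is fully down (bar top at 86 mm) and the pan is clamped. The lids haven't moved. I sweep the two nearest the edge first.

```bash
cat >> h.py <<'E'
def sweep(x,y0,x1=None,ye=-14,sp=70,RX=None):
    """x,y board coordinates of pusher centre; ends past the open end"""
    RX=RS; x1=x if x1 is None else x1
    p=B(x,y0,200); ctrl.goto(p,RX); ctrl.movel(B(x,y0,101.5),RX,100); st("down")
    f=(ye-y0); ctrl.movel(B(x1,60,101.5),RX,sp); st("mid"); ctrl.movel(B(x1,ye,101.5),RX,sp); st("end")
    ctrl.movel(B(x1,ye,200),RX,150)
RS=R(TH)
E
python3 - <<'E'
from h import *
import h
for a in (TH,TH+np.pi):
    q=kin.ik(B(45,116,101.5),R(a)); print(a,None if q is None else np.round(q,2))
c=capture("top")
L=[(182,157),(364,155),(354,312)]
for u,v in L:
    w=pix2w(c,100+(u+.5)/3.5-.5,220+(v+.5)/3.5-.5,100)-O; print((w@BX).round(1),(w@BY).round(1))
E
```

```text
-0.0145 [ 0.1   0.78 -1.08  1.76  0.78  1.09 -1.26]
3.127092653589793 [ 0.17  0.89 -1.24  1.75  0.91  1.2   1.78]
43.2 175.4
47.5 60.8
-50.3 60.8
```

Run:
```python
from h import *
print(readout.current_finger_gap())
sweep(47.5,118); 
ctrl.goto([300,-150,300],RB)
c=capture("top"); crop(c,100,220,225,125,3.5,"s1")
```

```text
0.2702174142346763
down t56.3 p [513.4 307.7 102.2] F [0.1 0.1 0.5] gap 0.1 gf 0.0
mid t57.3 p [512.3 249.7 101.6] F [ 0.9 -0.4 -0.3] gap -0.3 gf 0.0
end t58.5 p [511.2 175.9 101.6] F [-0.5  0.1  0.7] gap -0.2 gf 0.0
```

View pics/s1.png

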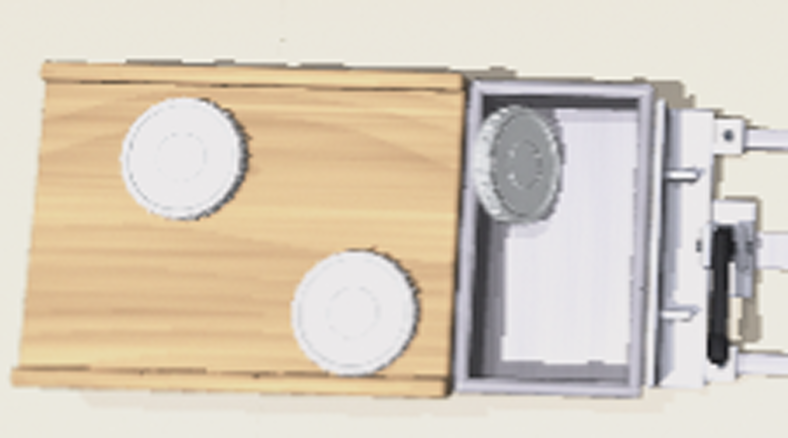

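The first lid dropped into the pan. Next is the front lid, then the far one, located by image code in case it gets knocked.

```bash
cat >> h.py <<'E'
def lids():
    """board xy of white blobs on the board top (z=100)"""
    c=capture("top"); P=w2pix(c,[B(x,y,98) for x,y in((-88,2),(88,2),(88,268),(-88,268))])
    m=np.zeros(c["pixels"].shape[:2],np.uint8); cv2.fillPoly(m,[P.round().astype(int)],255)
    s=cv2.cvtColor(c["pixels"],cv2.COLOR_BGR2HSV); w=((s[...,1]<40)&(s[...,2]>120)).astype(np.uint8)*255&m
    n,_,S,C=cv2.connectedComponentsWithStats(w)
    return [((pix2w(c,*C[i],100)-O)@BX,(pix2w(c,*C[i],100)-O)@BY,int(S[i,4])) for i in range(1,n) if S[i,4]>60]
E
python3 - <<'E'
from h import *
print(lids())
sweep(-50.3,118); ctrl.goto([300,-150,300],RB); L=lids(); print(L)
if len(L)==1:
    x,y,_=L[0]; sweep(x,min(y+60,250)); ctrl.goto([300,-150,300],RB); print(lids())
c=capture("top"); crop(c,100,150,250,195,3,"s2")
E
```

```text
[(np.float64(-8.290652689353221), np.float64(267.4593047168723), 84), (np.float64(42.60892045555544), np.float64(175.24647489716338), 971), (np.float64(-50.68796098068008), np.float64(60.9137285342769), 1017)]
down t63.8 p [415.7 309.1 102.1] F [-0.  -0.1  0.9] gap 0.3 gf 0.0
mid t64.8 p [414.6 251.  101.6] F [-0.3 -0.2 -0.8] gap -0.3 gf 0.0
end t66.0 p [414.6 177.9 102.7] F [-0.1  1.3  9.6] gap 0.3 gf 4.9
[(np.float64(-8.290652689353221), np.float64(267.4593047168723), 84), (np.float64(42.63647487933726), np.float64(175.2184088602864), 972)]
```

View pics/s2.png

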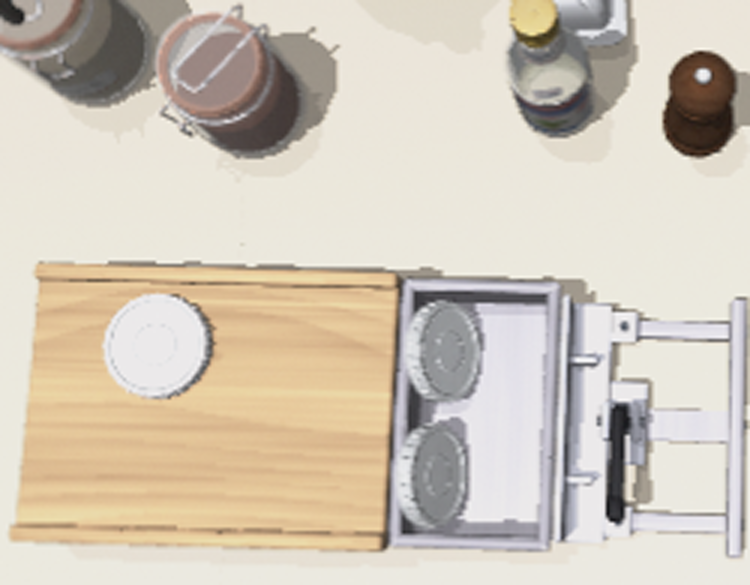

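Both lids are in the pan and the bystanders are undisturbed. Now the last lid.

Run:
```python
from h import *
x,y,_=[l for l in lids() if l[2]>300][0]
sweep(x,y+60,ye=4); ctrl.movel(B(x,4,101.5),RS) if 0 else None
ctrl.goto([300,-150,300],RB); print(lids())
c=capture("top"); crop(c,100,150,250,195,3,"s3"); st()
```

```text
down t71.7 p [510.2 425.1 102.3] F [-0.4  0.6  0.3] gap 0.0 gf 0.0
mid t74.3 p [507.4 249.6 101.5] F [-0.2 -1.2 -0.2] gap 0.1 gf 0.0
end t75.2 p [506.7 193.8 101.7] F [-0.2  0.5 -0.1] gap -0.3 gf 0.0
[(np.float64(-8.626560797515545), np.float64(267.4454914391847), 85)]
 t77.7 p [ 300.5 -149.4  299.8] F [ 0.6 -0.4  0.2] gap -0.2 gf 0.0
```

View pics/s3.png

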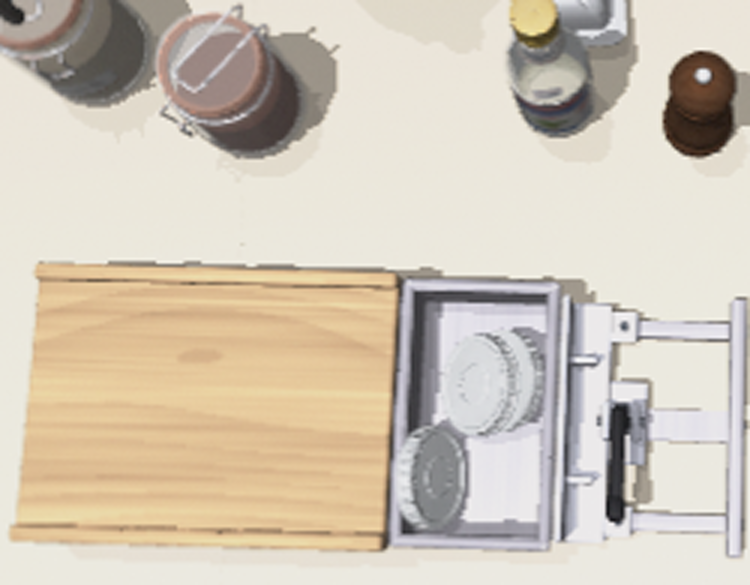

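The board is empty and all three lids are in the pan. The pan is still clamped and the bystanders haven't moved, so I'm handing in.

```bash
python3 -c "
from rig import *
print(ctrl.job_done())"
```

```text
the job is handed in; nothing more can be done
None
```

All three lids present were swept into the clamped pan and the job was handed in at about 78 s with the bystanders undisturbed, but on the first lever grip the fingers pressed the fence top (about 80 N at the wrist) and pushed the still-clamped stop back about 7 mm.

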